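# Fit the sliding stop on the jig rail, over its detent

## Robot

A 7-joint arm with a two-finger parallel gripper is mounted at the origin on the work surface; the furniture and walls round the work are solid. World frame = base frame: x ahead of the robot, y to its left, z up, the work surface at z = 0. Lengths are in m, angles in rad, forces in N, time in s.
With the tool pointing down it reaches from about 0.425 to 0.95 m from the base axis. Payload 4.7 kg.
Tool frame: the origin (TCP) lies on the centre line of the jaws, within the pads' length; the fingertips stand robot.nose_length ahead of it and the grasp point (between the pads) lies 8 mm behind it (robot.nose_length is the distance from the TCP to the fingertips, in m); z points along the fingers, y is the line along which they close (so a half turn about z gives the same grasp; the last joint's range is limited). The gripper opens to 85 mm and grips with 20 to 120 N. Pads are 22 mm wide; open, the fingers measure 114 mm over their backs; the gripper's body (76 mm by 85 mm) begins 54 mm behind the grasp point. The pads swing forward as they close: fully open they stand 13 mm farther back than shut.
Start: joints at [-1.26, 0.469, -0.049, 1.532, 0.024, 1.141, -0.082], TCP at [0.225, 0.636, 0.242] pointing down, gripper open.
Joint ranges: [-2.59, 2.59], [-0.33, 1.99], [-1.39, 1.29], [0.1, 2.45], [-1.04, 4.18], [0.21, 1.99], [-2.66, 2.66]. Speed limits (rad/s): [2.57, 2.57, 3.14, 3.14, 3.14, 3.14, 3.14].

## Interface

Orientations are given as [roll, pitch, yaw] about the fixed x, y, z axes, in that order (R = Rz(yaw) Ry(pitch) Rx(roll)).
In Python, from plant import robot gives the robot as it stands. Calls block until the motion is done:
- robot.goto(position, orientation): joint-space move of the TCP to a pose.
- robot.move_straight(position, vel=0.15, attitude=None, contact_N=None): straight line of the TCP; attitude=None keeps the orientation; vel is the mean speed in m/s. With contact_N (N) it stops when the force on the tool has changed by that much, and returns True; else False.
- robot.move_joints(angles): joint-space move.
- robot.grip(opening, strength=None): opening from 0.0 (shut) to 1.0 (fully open); strength is the grip in N (None keeps the last); returns when the fingers have stopped.
- robot.sleep(seconds).
- robot.inverse_kinematics(position, orientation): joint angles nearest the present ones, or None.
- robot.sense(): the state.
- robot.grab_frame(name): name is "scene" or "top" or "wrist"; returns a dict with "image" (420x560x3 uint8, red, green, blue), "range_z" (420x560 float32, m along the optical axis (not along the pixel's ray), 0 where there is no reading), "fx", "fy", "cx", "cy" (pixels), "dist_coeffs" ([k1, k2, p1, p2, k3] as OpenCV has them; the pictures are not rectified), "R" (3x3) and "t" (3): a world point X has camera coordinates R X + t. Camera axes: x right, y down, z forward; pixel columns grow to the right and rows downward; lengths in m; the calibration is good to about 2 mm. A picture is of the moment at which its call begins.
A pose or a line that the arm cannot do raises robot.IKError and nothing moves.
- robot.close_job(): hands the job in; it is judged then, once.
The state is a dict: "t": time; "joint_pos": joint angles; "joint_velocities": joint speeds; "effort": joint torques, N m; "tcp_pos": TCP position; "tcp_rot": TCP orientation; "wrist_force": force on the tool from outside, world axes, zero at the start; "torque": the same for the moment, N m; "opening": opening from 0.0 (shut) to 1.0 (fully open); "gripper_force": force on a finger pad.
Only numpy, scipy, OpenCV 4.12 (cv2) and the standard library are available. Lean on these libraries where they do the work, as an engineer would, in place of code of your own. Each camera call takes 0.05 s, during which the arm holds its last target. There are 200 camera calls.

## Task

Get the cutting jig ready: slide the orange-handled stop into the aluminium rail from its open end, feel for the hidden bump that halts it, lift it over, let it down again and push it fully home against the black end block. Work gently by feel and never force it (a shove of over 60 N would bend the rail), leave it seated down on the track floor and let go, without disturbing the coal wagon or the green van standing nearby.

Things in the scene. Friction and masses are not known exactly. Their poses are not given: they have to be found in the camera images.
- stop_centre (a point): Centre of the loose sliding stop (0.18 kg), 42 mm above the underside of its foot, in the lower half of its upright orange handle, which is 18 mm thick (x), 50 mm long (y) and reaches from 27 to 72 mm above the underside. Grip it across the 18 mm. y is the sliding direction, z up; the stop is the same either way round. It starts standing upright on the table.
- stop: The same stop; origin in the middle of the underside of its foot. From below: steel T foot 35 mm wide (x), 30 mm long (y), 6 mm thick; web 14 mm wide, 30 mm long, up to 21 mm; blue plate 54 mm (x) by 70 mm (y), from 21 to 27 mm up; then the handle.
- rail_mouth (a point): Middle of the track floor at the open end of the fixed aluminium C-rail on its plywood base; y points out of the mouth (enter along -y), x across, z up. Floor 12 mm above the table; channel 40 mm wide, slot between the top lips 19 mm, lip tops 31 mm above the table. The foot fits in only here (2.5 mm play each side, 9 mm spare height, kept for at least 24 mm inwards, so let it down to the floor there). Flared guides reach 21 mm out.
- bump_range (a point): Mid-point of the stretch of track floor where the bumps may lie; axes as rail_mouth. Two bumps 5 mm high, 8 mm long (y), one each side, hidden under the lips, centred somewhere within 26 mm either way of this point along the track, which is 104 mm in from the mouth: not measured, feel for them. Slid low, the foot's leading edge is halted there.
- rail: The fixed rail, 64 x 260 x 31 mm; origin under its middle on the table; axes as rail_mouth. Hidden low ceilings spare the foot only 2.5 mm from 42 to 54 mm before the bumps' middle and from 44 to 84 mm beyond it; go through these low. Between them it can rise up to 9 mm: from the halt, lift 6 to 8 mm, advance 38 to 48 mm (at 48 it meets the far low ceiling), let down, slide on.
- rail_home (a point): Point on the track floor under the middle of the foot when the stop is fully home, 205 mm in from the mouth; axes as rail_mouth. The foot's leading edge then touches the black end block (20 mm long, 31 mm high), and the blue plate's edge is flush with that block's outer face. Seated and home, stop_centre lies 42 mm above this point.
- wagon: Dark open coal wagon, 29 x 108 x 27 mm, standing loose on the far side of the rail, towards the back of the table; origin in the middle of its underside, y along its length. Leave it alone.
- van: Green box van with grey roof, 30 x 116 x 44 mm, standing loose on the far side of the rail, towards the back of the table; origin in the middle of its underside, y along its length. Leave it alone.

How it is judged:
By the outcome, as a careful person would: the job done as asked, in the order asked, and still so for the second after the job is handed in, with the robot touching nothing.
It also fails if it takes over 58 s, if anything falls off the work surface, if the arm or the gripper's body presses on something with over 40 N, if the wrist force passes 120 N, or if a joint passes its speed limit or range.

## Working session

There is one attempt and no reset: what is moved stays moved. The work goes in short steps, each a Python script; the robot and the scene stay as the last script left them, time stands still between calls to the robot, and variables do not carry over. Pictures are saved under pics/ and viewed, at most 10 in all, crops included, and the job is handed in when it is done.

```bash
ls; mkdir -p pics; python3 - <<'E'
from plant import robot
import cv2,numpy as np,pickle
D={}
for n in("scene","top"):
    f=robot.grab_frame(n);D[n]=f;cv2.imwrite(f"pics/{n}0.png",f["image"][:,:,::-1])
    print(n,f["fx"],f["fy"],f["cx"],f["cy"],f["dist_coeffs"],(-np.array(f["R"]).T@f["t"]).round(3),(f["range_z"]>0).mean())
pickle.dump(D,open("f0.pkl","wb"))
s=robot.sense();print(s,robot.nose_length)
E
```

```text
pics
scene 499.7594719278669 499.7594719278669 281.2825653066571 208.12192094965081 [-0.16120093  0.          0.          0.          0.        ] [-0.122  0.491  0.515] 0.9961479591836735
top 511.98142403795737 511.98142403795737 275.11484528341373 210.98383985573273 [-0.06222922  0.          0.          0.          0.        ] [0.448 0.18  1.009] 0.9958460884353741
{'t': 0.1, 'joint_pos': array([-1.25989082,  0.46939079, -0.0486188 ,  1.53356142,  0.02408469,
        1.14098516, -0.08227693]), 'joint_velocities': array([-0.00145732, -0.00341101,  0.00101524, -0.00263065, -0.00208411,
       -0.00235683,  0.00064775]), 'effort': array([ 2.20479567e-03, -5.11516821e+01, -4.63533145e-02, -2.38387871e+01,
        1.07973372e-02,  4.31943568e-03, -4.29505008e-06]), 'tcp_pos': array([0.22478309, 0.63594679, 0.2413517 ]), 'tcp_rot': array([-3.13983303e+00,  3.52629644e-05,  2.80185387e+00]), 'wrist_force': array([ 0.45109755,  0.43499599, -0.33393491]), 'torque': array([ 0.04417713, -0.00785148, -0.030778  ]), 'gripper_force': 0.0, 'opening': 0.9969109639643375} 0.011
```

View pics/top0.png

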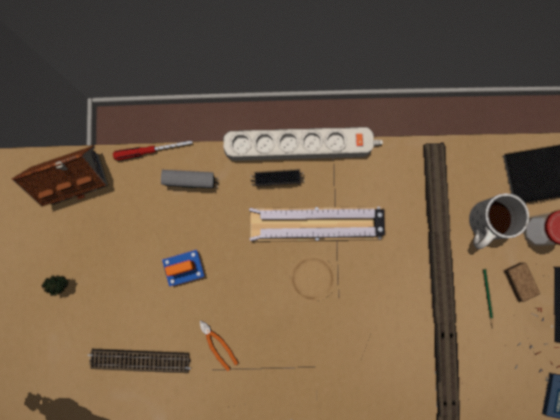

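View pics/scene0.png

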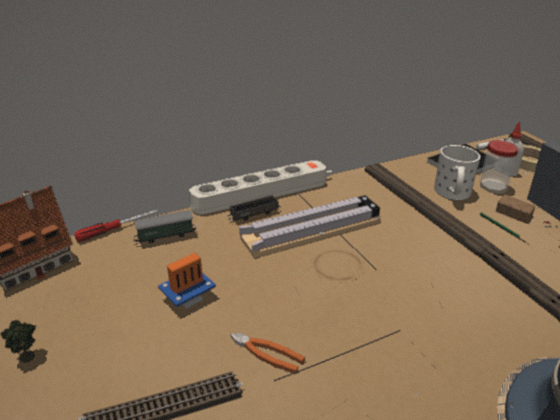

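The top view shows the stop at about (184,268), the rail from (250,224) at its mouth to (385,222) at the black block, the van at (188,180) and the wagon at (277,178). I'll enlarge this area.

```bash
cat >h.py <<'E'
import numpy as np,cv2,pickle
def K(f):return np.array([[f["fx"],0,f["cx"]],[0,f["fy"],f["cy"]],[0,0,1]])
def ray(f,uv):
    p=cv2.undistortPoints(np.array(uv,float).reshape(-1,1,2),K(f),np.array(f["dist_coeffs"]))[:,0]
    R=np.array(f["R"]);return -R.T@f["t"],np.c_[p,np.ones(len(p))]@R
def at_z(f,uv,z):
    c,d=ray(f,uv);return c+d*((z-c[2])/d[:,2])[:,None]
def at_depth(f,uv):
    c,d=ray(f,uv);return c+d*np.array([f["range_z"][int(round(v)),int(round(u))] for u,v in uv])[:,None]
def tri(fa,ua,fb,ub):
    A=np.zeros((3,3));b=np.zeros(3)
    for f,u in((fa,ua),(fb,ub)):
        c,d=ray(f,[u]);d=d[0]/np.linalg.norm(d[0]);P=np.eye(3)-np.outer(d,d);A+=P;b+=P@c
    return np.linalg.solve(A,b)
E
python3 - <<'E'
from h import *
D=pickle.load(open("f0.pkl","rb"));f=D["top"]
im=f["image"][160:295,150:400,::-1]
im=np.clip(im.astype(float)*1.6,0,255).astype(np.uint8)
cv2.imwrite("pics/top_c.png",cv2.resize(im,None,fx=3.2,fy=3.2,interpolation=cv2.INTER_CUBIC))
g=D["scene"];im=np.clip(g["image"][180:310,130:390,::-1].astype(float)*1.5,0,255).astype(np.uint8)
cv2.imwrite("pics/sc_c.png",cv2.resize(im,None,fx=3,fy=3,interpolation=cv2.INTER_CUBIC))
uv=[(180,268),(184,283),(225,245),(300,215),(300,232),(300,224),(378,222),(188,180),(277,178),(300,150)]
print(at_depth(f,uv).round(4))
E
```

```text
[[ 4.473e-01  3.548e-01  6.970e-02]
 [ 4.178e-01  3.604e-01 -1.500e-03]
 [ 4.901e-01  2.784e-01 -6.000e-04]
 [ 5.425e-01  1.302e-01  2.920e-02]
 [ 5.097e-01  1.313e-01  2.990e-02]
 [ 5.263e-01  1.300e-01  1.380e-02]
 [ 5.247e-01 -1.950e-02  2.930e-02]
 [ 6.142e-01  3.426e-01  4.420e-02]
 [ 6.167e-01  1.723e-01  2.340e-02]
 [ 6.677e-01  1.265e-01  3.850e-02]]
```

View pics/top_c.png

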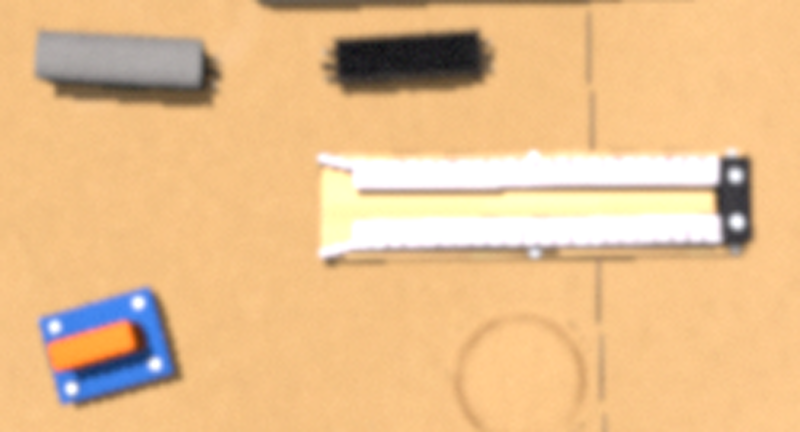

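View pics/sc_c.png

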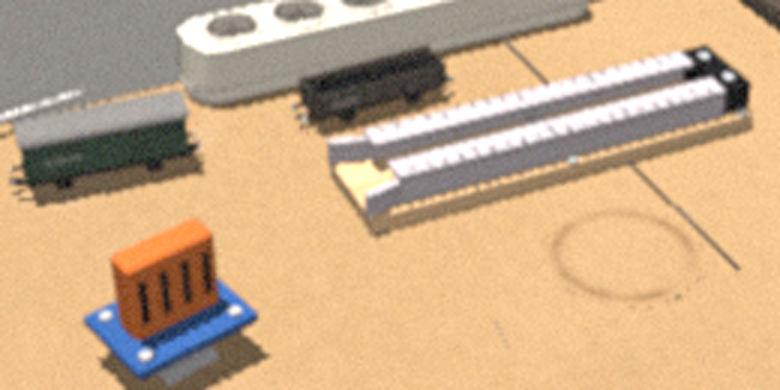

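Crop readings (3.2x, offset 150,160): the slot edges run (360,192)-(718,186) and (352,221)-(718,214), and the block's outer face is at 749. The plate corners are (40,318), (150,288), (176,375) and (65,403). The scene crop shows the stop upright with its slotted handle, and both cars standing clear behind the rail.

```bash
python3 - <<'E'
from h import *
D=pickle.load(open("f0.pkl","rb"));f=D["top"];g=D["scene"]
t=lambda p:((np.array(p)+.5)/3.2-.5+[150,160])
s=lambda p:((np.array(p)+.5)/3-.5+[130,180])
# heights from two views: block outer corners, mouth lip ends, handle top corners, plate corners
for n,a,b in[("blk near R",(749,243),(748,83)),("blk far R",(748,157),(703,46)),("plate TL",(40,318),(87,320)),("plate R low",(176,375),(257,317)),("plate bl",(65,403),(147,377)),("handle R end mid",(137,332),(212,228)),("handle L low",(50,368),(114,262))]:
    print(n,tri(f,t(a),g,s(b)).round(4))
L=lambda p:at_z(f,t(p),.031).round(4)
print("lips",L([(360,192),(718,186),(352,221),(718,214),(345,168),(718,155),(350,250),(718,244)]));print("blk",L([(749,157),(749,243)]))
print("plate",at_z(f,t([(40,318),(150,288),(176,375),(65,403)]),.027).round(4))
for c,z in(("o",.072),("b",.027)):
    h=cv2.cvtColor(f["image"],cv2.COLOR_RGB2HSV);H,S,V=cv2.split(h)
    m=((H<15)&(S>190)&(V>110)) if c=="o" else ((H>95)&(H<130)&(S>120))
    m=m.astype(np.uint8);m[:240]=0;m[295:]=0;m[:,:150]=0;m[:,220:]=0
    r=cv2.boxPoints(cv2.minAreaRect(cv2.findNonZero(m)));P=at_z(f,r,z);print(c,m.sum(),P.mean(0),P[:,:2].tolist())
v,u=np.mgrid[195:250,255:392];uv=np.c_[u.ravel(),v.ravel()];P=at_depth(f,uv)
print(cv2.minAreaRect(P[(P[:,2]>.024),:2].astype(np.float32)), np.median(P[P[:,2]>.024,2]))
E
```

```text
blk near R [ 0.4985 -0.0286  0.0302]
blk far R [ 0.5505 -0.0308  0.0287]
plate TL [0.4653 0.3977 0.0225]
plate R low [0.4299 0.3179 0.023 ]
plate bl [0.414  0.3827 0.0215]
handle R end mid [0.455  0.3318 0.0663]
handle L low [0.4367 0.383  0.075 ]
lips [[ 0.5354  0.2032  0.031 ]
 [ 0.5329 -0.0119  0.031 ]
 [ 0.5181  0.2084  0.031 ]
 [ 0.5161 -0.0111  0.031 ]
 [ 0.5501  0.2118  0.031 ]
 [ 0.5516 -0.0128  0.031 ]
 [ 0.5008  0.21    0.031 ]
 [ 0.4981 -0.0102  0.031 ]]
blk [[ 0.5499 -0.0315  0.031 ]
 [ 0.4981 -0.0289  0.031 ]]
plate [[0.4653 0.3969 0.027 ]
 [0.4815 0.3305 0.027 ]
 [0.4293 0.3157 0.027 ]
 [0.4144 0.3823 0.027 ]]
o 198 [0.44699491 0.35619739 0.072     ] [[0.4479812353322703, 0.3810451336793622], [0.45978076603345813, 0.3351419941296535], [0.44599937396278366, 0.33138243860742067], [0.43421826574735634, 0.3772199762508287]]
b 503 [0.44738902 0.35687595 0.027     ] [[0.46384525897297446, 0.39673647191316763], [0.48081773393666727, 0.3307105004600719], [0.4308854637314753, 0.3171773913822529], [0.41400762301034916, 0.38287941886003574]]
((0.5001996755599976, 0.09317736327648163), (0.24957261979579926, 0.10856727510690689), 88.8521499633789) 0.030238430440641118
```

Estimates so far: stop centre (0.447,0.356), yaw 0.25, and rail mouth near (0.527,0.21), yaw about -0.01. I'll refine both with wrist views.

```bash
python3 - <<'E'
from plant import robot
from h import *
pi=np.pi
O=lambda y:[pi,0,pi/2+y]
for p,y in(((.447,.356,.06),.25),((.527,.25,.1),-.01),((.525,.0,.1),-.01)):
    for k in(0,pi): print(np.round(robot.inverse_kinematics(p,[pi,0,pi/2+y-k]),2) if robot.inverse_kinematics(p,[pi,0,pi/2+y-k]) is not None else None)
robot.goto([.447,.356,.21],O(.25))
W={}
W["a"]=f=robot.grab_frame("wrist");cv2.imwrite("pics/wa.png",f["image"][:,:,::-1])
robot.goto([.50,.235,.21],O(-.01))
W["b"]=f=robot.grab_frame("wrist");cv2.imwrite("pics/wb.png",f["image"][:,:,::-1])
pickle.dump(W,open("w.pkl","wb"))
s=robot.sense();print(s["t"],s["tcp_pos"],s["tcp_rot"],s["joint_pos"].round(2))
for k in W: print((-W[k]["R"].T@W[k]["t"]).round(3),W[k]["R"].round(2).tolist())
a,b=[cv2.resize(W[k]["image"][:,:,::-1],(400,300)) for k in"ab"]
cv2.imwrite("pics/wab.png",np.hstack([a,b]))
E
```

```text
[-0.89  0.53  0.19  1.95 -0.15  0.68 -0.36]
[-0.44  0.56 -0.41  1.92  0.32  0.73  2.36]
[-0.77  0.5   0.34  1.9  -0.23  0.78 -0.31]
[-0.29  0.5  -0.3   1.87  0.2   0.8   2.44]
[-0.47  0.44  0.49  2.05 -0.31  0.73  0.21]
[-0.87  0.67  1.11  2.06 -0.78  0.91 -2.47]
2.1417 [0.49967604 0.23619148 0.20997037] [-3.14136757e+00 -6.98658972e-04  1.56255781e+00] [-0.79  0.31  0.34  1.88 -0.12  0.97 -0.4 ]
[0.427 0.431 0.342] [[0.97, 0.25, 0.0], [0.24, -0.93, 0.29], [0.07, -0.28, -0.96]]
[0.501 0.31  0.342] [[1.0, -0.01, 0.0], [-0.01, -0.96, 0.29], [-0.0, -0.29, -0.96]]
```

View pics/wab.png

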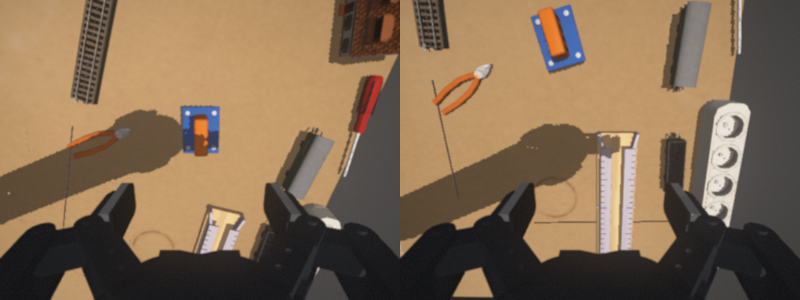

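The wrist views show the stop at about (280,182) in frame a and the rail mouth at about (304,190) in frame b. I'll enlarge both.

```bash
python3 - <<'E'
from h import *
W=pickle.load(open("w.pkl","rb"))
e=lambda im,s:cv2.resize(np.clip(im[:,:,::-1]*1.5,0,255).astype(np.uint8),None,fx=s,fy=s,interpolation=cv2.INTER_CUBIC)
A=e(W["b"]["image"][175:325,245:360],4);B=e(W["a"]["image"][140:225,240:323],4)
c=np.zeros((600,460+332,3),np.uint8);c[:,:460]=A;c[:340,460:]=B
cv2.imwrite("pics/wc.png",c)
E
```

```text
(no output)
```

View pics/wc.png

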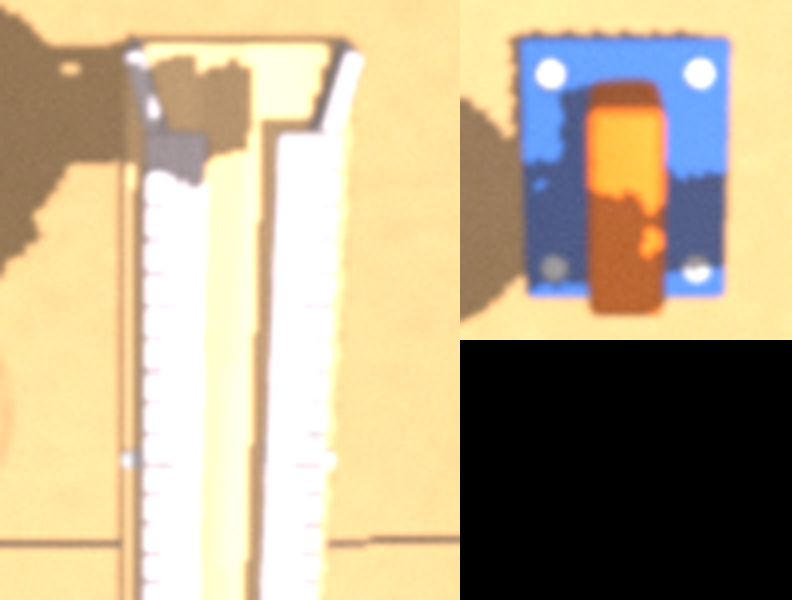

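Readings in the b crop (4x, offset 245,175): lip inner corners at (208,132) and (280,131), inner edges at the bottom (204,598) and (262,598). In the a crop the handle top is (588,106), (665,106), (663,312), (592,312), and the plate is (518,40), (729,40), (723,296), (530,296).

```bash
python3 - <<'E'
from h import *
W=pickle.load(open("w.pkl","rb"));D=pickle.load(open("f0.pkl","rb"));T=D["top"]
b=lambda p:(np.array(p)+.5)/4-.5+[245,175]
a=lambda p:(np.array(p)-[460,0]+.5)/4-.5+[240,140]
t=lambda p:((np.array(p)+.5)/3.2-.5+[150,160])
print("lips",at_z(W["b"],b([(208,132),(280,131),(204,598),(262,598),(147,132),(325,131)]),.031).round(4).tolist())
h=at_z(W["a"],a([(588,106),(665,106),(663,312),(592,312)]),.072);p=at_z(W["a"],a([(518,40),(729,40),(723,296),(530,296)]),.027)
for q in(h,p): d=q[0]+q[1]-q[2]-q[3];print(q.mean(0).round(4),np.arctan2(-d[0],d[1]).round(3))
# heights, wrist vs top view
print("mouth",tri(W["b"],b((208,132)),T,t((352,221))).round(4),tri(W["b"],b((280,131)),T,t((352,192))).round(4))
print("plate",tri(W["a"],a((124+460-0-66,40)),T,t((40,318))).round(4),tri(W["a"],a((729,40)),T,t((40,318))).round(4),tri(W["b"],b((208,132)),T,t((352,221))).round(4))
print(tri(W["a"],a((518,40)),T,t((65,403))).round(4),tri(W["a"],a((530,296)),T,t((176,375))).round(4))
u=a(np.mean([(588,106),(665,106),(663,312),(592,312)],0));print("handle top",tri(W["a"],u,D["top"],[0,0]) if 0 else at_depth(W["a"],[u]).round(4))
E
```

```text
lips [[0.5188, 0.2102, 0.031], [0.5378, 0.2103, 0.031], [0.5186, 0.0632, 0.031], [0.536, 0.063, 0.031], [0.5026, 0.2103, 0.031], [0.5498, 0.2101, 0.031]]
[0.4476 0.3617 0.072 ] 0.261
[0.4478 0.3605 0.027 ] 0.268
mouth [0.5188 0.2085 0.0258] [0.5373 0.2082 0.0249]
plate [0.4398 0.3898 0.0795] [0.4657 0.3993 0.0164] [0.5188 0.2085 0.0258]
[0.4131 0.385  0.014 ] [0.4305 0.3172 0.0169]
handle top [[0.4475 0.3623 0.0722]]
```

```bash
python3 - <<'E'
from plant import robot
from h import *
pi=np.pi;O=lambda y:[pi,0,pi/2+y]
def S(n):
    s=robot.sense();print(n,round(s["t"],2),s["tcp_pos"].round(4),s["tcp_rot"].round(3),s["wrist_force"].round(1),s["torque"].round(2),round(s["opening"],3),round(s["gripper_force"],1))
robot.goto([.4475,.359,.12],O(.26));S("above")
print(robot.move_straight([.4475,.359,.043],vel=.06,contact_N=8));robot.sleep(.3);S("down")
robot.grip(0.0,strength=50);robot.sleep(.2);S("grip")
robot.move_straight([.4475,.359,.10],vel=.08);robot.sleep(.3);S("lift")
robot.goto([.5281,.262,.10],O(-.009));robot.sleep(.4);S("carry")
f=robot.grab_frame("scene");g=robot.grab_frame("top");w=robot.grab_frame("wrist")
pickle.dump((f,g,w),open("c.pkl","wb"))
e=lambda im,s:cv2.resize(np.clip(im[:,:,::-1]*1.5,0,255).astype(np.uint8),None,fx=s,fy=s,interpolation=cv2.INTER_CUBIC)
cv2.imwrite("pics/cs.png",np.hstack([e(f["image"][130:290,150:300],2.6),e(w["image"][200:360,200:350],2.6)]))
E
```

```text
above 2.83 [0.4485 0.3583 0.1205] [3.14e+00 1.00e-03 1.83e+00] [ 0.5 -0.9  0.7] [-0.03 -0.06 -0.05] 1.0 0.0
False
down 4.57 [0.4476 0.3591 0.0432] [ 3.141 -0.     1.831] [-0.3 -0.1  0.2] [ 0.04  0.02 -0.01] 1.003 0.0
grip 5.39 [0.4477 0.3591 0.0431] [ 3.141 -0.     1.831] [0.5 0.5 0.3] [ 0.02 -0.06 -0.02] 0.203 49.2
lift 6.56 [0.4473 0.3589 0.0996] [-3.141  0.     1.831] [-0.4 -0.3 -1.4] [-0.01 -0.01 -0.02] 0.203 49.0
carry 7.53 [0.5277 0.2628 0.1   ] [-3.141 -0.     1.563] [-0.4  1.1 -1.9] [ 0.02 -0.02  0.03] 0.203 48.8
```

View pics/cs.png

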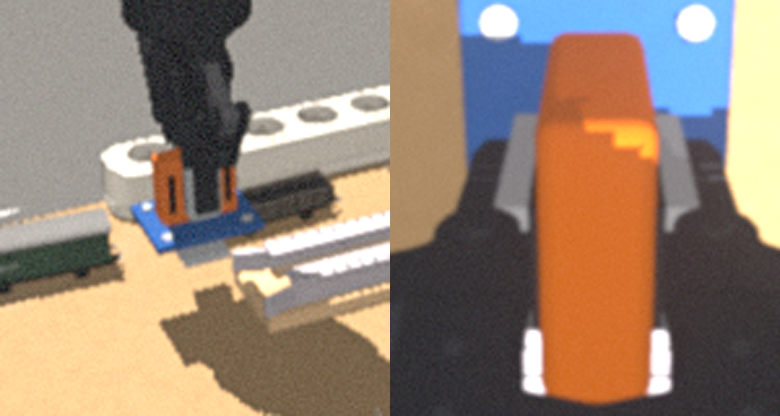

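The stop is held upright and level in the jaws, with its foot clear of the table. In the right half the handle top spans (538,128)-(656,128) to (545,396)-(650,396), so I'll measure its offset from the TCP.

```bash
python3 - <<'E'
from h import *
f,g,w=pickle.load(open("c.pkl","rb"))
c=lambda p:(np.array(p)-[390,0]+.5)/2.6-.5+[200,200]
P=at_z(w,c([(538,128),(656,128),(650,396),(545,396)]),.129);print(P.round(4),P.mean(0))
P=at_z(w,c([(498,22),(695,22)]),.084);print(P.round(4),P.mean(0))
h=cv2.cvtColor(g["image"],cv2.COLOR_RGB2HSV);H,S_,V=cv2.split(h);m=((H>95)&(H<130)&(S_>120)).astype(np.uint8);m[:190]=0;m[280:]=0;m[:,:190]=0;m[:,300:]=0
b=cv2.boundingRect(m);print(b,m.sum(),at_z(g,[(b[0]-.5,b[1]-.5),(b[0]+b[2]-.5,b[1]+b[3]-.5)],.084))
E
```

```text
[[0.52   0.2885 0.129 ]
 [0.5366 0.2883 0.129 ]
 [0.5363 0.2419 0.129 ]
 [0.5197 0.242  0.129 ]] [0.52815842 0.26518858 0.129     ]
[[0.5091 0.2897 0.084 ]
 [0.5474 0.2894 0.084 ]] [0.52826275 0.28958918 0.084     ]
(0, 0, 0, 0) 0 [[0.97826504 0.70712151 0.084     ]
 [0.97826504 0.70712151 0.084     ]]
```

```bash
cat >>h.py <<'E'
from plant import robot
pi=np.pi
YAW=-.009;MX,MY=.5276,.2095
def rx(y):return MX+(y-MY)*.009   # rail centre line x at world y
def S(n):
    s=robot.sense();print(n,round(s["t"],2),s["tcp_pos"].round(4),s["tcp_rot"].round(3),s["wrist_force"].round(1),s["torque"].round(2),round(s["opening"],3));return s
def mv(y,z,v,c=None,n=""):
    r=robot.move_straight([rx(y),y,z],vel=v,contact_N=c,attitude=[pi,0,pi/2+YAW]);print(r);return r,S(n)
E
python3 - <<'E'
from h import *
mv(.262,.059,.06,8,"low")
r,s=mv(.204,.059,.03,7,"in")
if not r:
    r,s=mv(.204,.050,.01,4,"floor")
robot.sleep(.3);S("rest")
E
```

```text
False
low 8.51 [0.5283 0.2621 0.0591] [ 3.141 -0.     1.562] [-0.1  0.5 -0.8] [-0.05 -0.01 -0.05] 0.209
False
in 10.59 [0.5275 0.2042 0.059 ] [ 3.142 -0.     1.562] [-0.1 -0.1 -1.2] [-0.01 -0.02 -0.01] 0.209
True
floor 11.12 [0.5276 0.2041 0.0551] [-3.141 -0.     1.562] [-0.3  0.7  4.6] [-0.03  0.15 -0.01] 0.202
rest 11.42 [0.5276 0.204  0.055 ] [-3.142 -0.     1.562] [-0.8 -1.   5.9] [-0.01  0.05 -0.01] 0.204
```

```bash
python3 - <<'E'
from h import *
mv(.204,.0556,.01,None,"up")
r,s=mv(.09,.0556,.03,8,"slide")
robot.sleep(.3);S("rest")
E
```

```text
False
up 11.73 [0.5271 0.2038 0.0552] [-3.141  0.     1.562] [ 0.9 -0.7 -2. ] [-0.01 -0.02 -0.03] 0.204
True
slide 14.32 [0.5265 0.118  0.0554] [-3.141 -0.004  1.561] [ 1.   1.6 -1.4] [ 0.42 -0.23  0.01] 0.203
rest 14.62 [0.5263 0.1181 0.0551] [-3.141e+00 -3.000e-03  1.562e+00] [ 1.2  2.6 -0.4] [ 0.54 -0.22  0.03] 0.207
```

```bash
python3 - <<'E'
from h import *
mv(.122,.0556,.03,None,"back")
r,s=mv(.108,.0556,.015,14,"retry")
robot.sleep(.2);S("rest")
E
```

```text
False
back 14.93 [0.5262 0.1218 0.0552] [-3.140e+00  1.000e-03  1.562e+00] [-0.5 -0.4 -0.8] [ 0.01  0.02 -0.06] 0.208
False
retry 16.01 [0.5268 0.1132 0.0564] [ 3.141 -0.006  1.564] [-1.8 11.4  1.7] [ 2.59  0.4  -0.12] 0.203
rest 16.21 [0.5268 0.1132 0.0564] [ 3.141 -0.006  1.564] [-2.3  9.5  1.4] [ 2.62  0.37 -0.1 ] 0.205
```

```bash
python3 - <<'E'
from h import *
w=robot.grab_frame("wrist");g=robot.grab_frame("scene")
w0=pickle.load(open("c.pkl","rb"))[2]
pickle.dump((w,g),open("d.pkl","wb"))
def e(im,s):return cv2.resize(np.clip(im[:,:,::-1]*1.8,0,255).astype(np.uint8),None,fx=s,fy=s,interpolation=cv2.INTER_CUBIC)
cv2.imwrite("pics/d.png",np.hstack([e(w0["image"][180:360,230:330],2.6),e(w["image"][180:360,230:330],2.6),e(g["image"][150:270,220:320],2.6)[:468] if 0 else cv2.copyMakeBorder(e(g["image"][150:270,220:320],2.6),0,156,0,0,0)]))
E
```

```text
(no output)
```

View pics/d.png

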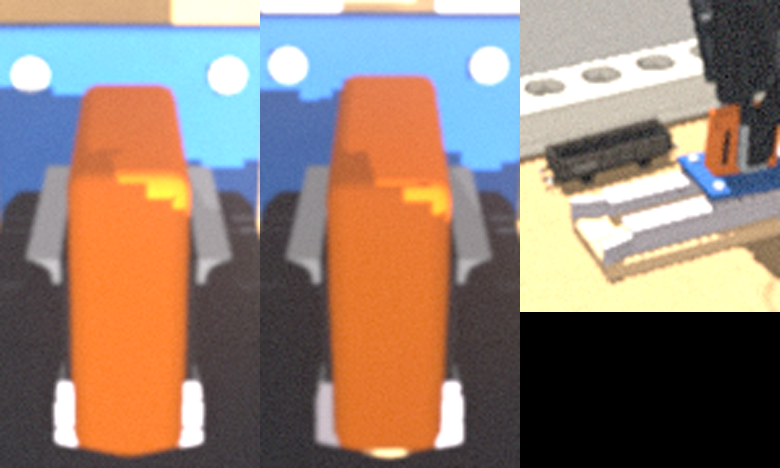

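The stop pitched slightly in the pads: the handle base moved about 4 px backwards and its top about 3 px forwards. That means the halt at TCP y≈0.118 is the real bump. I'll back off, set the foot flat on the floor, and regrip lower and firmer.

```bash
python3 - <<'E'
from h import *
mv(.123,.0564,.03,None,"back")
mv(.123,.050,.01,5,"down")
robot.grip(.32);robot.sleep(.4);S("loose")
mv(.123,.0525,.02,6,"lower")
robot.grip(0,strength=100);robot.sleep(.2);S("regrip")
w=robot.grab_frame("wrist");w0=pickle.load(open("c.pkl","rb"))[2]
pickle.dump(w,open("e.pkl","wb"))
def e(im,s):return cv2.resize(np.clip(im[:,:,::-1]*1.8,0,255).astype(np.uint8),None,fx=s,fy=s,interpolation=cv2.INTER_CUBIC)
cv2.imwrite("pics/e.png",np.hstack([e(x["image"][180:360,230:330],2.6) for x in(w0,w)]))
E
```

```text
False
back 16.96 [0.5268 0.1225 0.0563] [-3.141e+00  1.000e-03  1.561e+00] [-0.4 -0.7 -1.8] [-0.02 -0.01 -0.02] 0.205
True
down 17.24 [0.5269 0.1226 0.0558] [-3.141  0.     1.561] [0.2 0.3 5.3] [-0.08  0.08  0.03] 0.203
loose 17.9 [0.5259 0.1227 0.0548] [-3.139e+00  1.000e-03  1.562e+00] [-0.4  0.6 -0.7] [0.06 0.03 0.02] 0.322
False
lower 18.18 [0.5267 0.123  0.0523] [-3.141  0.     1.562] [ 0.3  0.7 -0.3] [0.   0.01 0.04] 0.32
regrip 18.62 [0.527  0.123  0.0526] [ 3.141 -0.     1.562] [ 0.4 -0.1  1.6] [-0.07 -0.01 -0.01] 0.2
```

View pics/e.png

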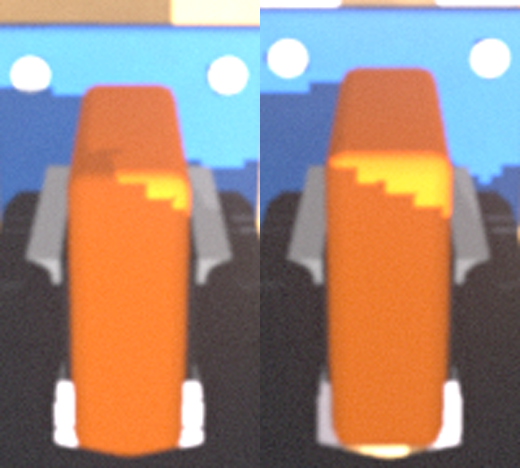

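Now level and regripped; the stop sits about 4 mm further back in the pads. Feeling again for the bump.

```bash
python3 - <<'E'
from h import *
r,s=mv(.105,.0530,.015,7,"feel")
y=s["tcp_pos"][1]
if r:
    y+=.0008
    r,s=mv(y,.0600,.02,8,"lift")
    robot.sleep(.2);S("rest")
w=robot.grab_frame("wrist")
P=at_z(w,(np.array([(330,160),(450,160),(440,443),(340,443)])-[260,0]+.5)/2.6-.5+[230,180],s["tcp_pos"][2]+.0315)
w1=pickle.load(open("e.pkl","rb"));P=at_z(w1,(np.array([(330,160),(450,160),(440,443),(340,443)])-[260,0]+.5)/2.6-.5+[230,180],.0841);print(P.mean(0)-[.527,.123,0])
E
```

```text
True
feel 19.41 [0.5265 0.114  0.0526] [-3.141e+00 -2.000e-03  1.561e+00] [0.5 0.7 4.2] [ 0.11 -0.05 -0.09] 0.199
False
lift 19.94 [0.5266 0.1148 0.0599] [-3.141  0.     1.562] [ 0.2  0.5 -1.6] [-0.08  0.02 -0.04] 0.191
rest 20.14 [0.5266 0.1148 0.0599] [-3.141  0.     1.562] [ 0.3 -0.2 -1.8] [ 0.   -0.    0.02] 0.199
[0.00037641 0.00649152 0.0841    ]
```

```bash
python3 - <<'E'
from h import *
r,s=mv(.071,.0597,.025,8,"over")
if not r:
    r,s=mv(.071,.0480,.012,5,"down");robot.sleep(.2);S("rest")
E
```

```text
False
over 22.09 [0.5263 0.0712 0.0597] [ 3.142 -0.     1.562] [ 0.   0.  -1.6] [-0.1  -0.01 -0.03] 0.197
True
down 22.73 [0.5263 0.071  0.0526] [-3.141 -0.     1.562] [-1.1 -0.7  4.4] [ 0.03  0.08 -0.06] 0.197
rest 22.93 [0.5263 0.071  0.0526] [-3.141 -0.     1.562] [-0.7  0.1  5.9] [-0.03  0.07 -0.03] 0.195
```

```bash
python3 - <<'E'
from h import *
mv(.071,.0531,.01,None,"up")
r,s=mv(-.012,.0530,.03,8,"slide")
robot.sleep(.2);S("rest")
if r:
    y=s["tcp_pos"][1]
    r,s=mv(y-.006,.0530,.01,9,"press");robot.sleep(.2);S("rest")
E
```

```text
False
up 23.24 [0.5259 0.0709 0.0527] [-3.141  0.     1.562] [ 1.  -0.  -1.2] [-0.01 -0.03  0.01] 0.2
True
slide 25.42 [ 0.5253 -0.0012  0.0526] [-3.14  -0.004  1.562] [ 0.4  0.9 -0.2] [ 0.26 -0.18 -0.04] 0.195
rest 25.62 [ 0.5253 -0.0011  0.0526] [-3.140e+00 -3.000e-03  1.562e+00] [-0.1  1.2  3.1] [ 0.21 -0.13  0.02] 0.198
True
press 26.04 [ 0.5253 -0.0012  0.0526] [-3.14  -0.006  1.563] [-0.4  1.1  2.5] [ 0.1   0.   -0.06] 0.196
rest 26.24 [ 0.5252 -0.0011  0.0526] [-3.14  -0.005  1.563] [-0.5 -0.2  3.4] [-0.15  0.01 -0.01] 0.202
```

```bash
python3 - <<'E'
from h import *
s=robot.sense();y=s["tcp_pos"][1]
mv(y,.0500,.01,6,"seat")
robot.grip(.55);robot.sleep(.3);S("open")
mv(y,.18,.1,None,"up")
robot.goto([.50,.30,.25],[pi,0,pi/2]);robot.sleep(.3)
f=robot.grab_frame("top");g=robot.grab_frame("scene");pickle.dump((f,g),open("g.pkl","wb"));S("end")
e=lambda im,s:cv2.resize(np.clip(im[:,:,::-1]*1.6,0,255).astype(np.uint8),None,fx=s,fy=s,interpolation=cv2.INTER_CUBIC)
cv2.imwrite("pics/g.png",np.hstack([e(f["image"][190:260,300:400],4),e(g["image"][170:240,300:400],4)]))
E
```

```text
True
seat 26.45 [ 0.5253 -0.0011  0.0526] [-3.14  -0.004  1.563] [-1.1  0.6  4.9] [-0.05  0.09 -0.  ] 0.202
open 27.15 [ 0.5253 -0.0009  0.0525] [-3.14  -0.005  1.563] [-0.5 -0.2  0.2] [ 0.04 -0.04  0.01] 0.552
False
up 28.57 [ 0.5253 -0.0012  0.1793] [-3.14   0.     1.562] [ 0.2 -0.1 -0.2] [-0.04 -0.01 -0.01] 0.55
end 30.16 [0.5002 0.2995 0.25  ] [-3.142  0.     1.57 ] [-0.  -0.3 -0.4] [-0.03 -0.02  0.02] 0.551
```

View pics/g.png

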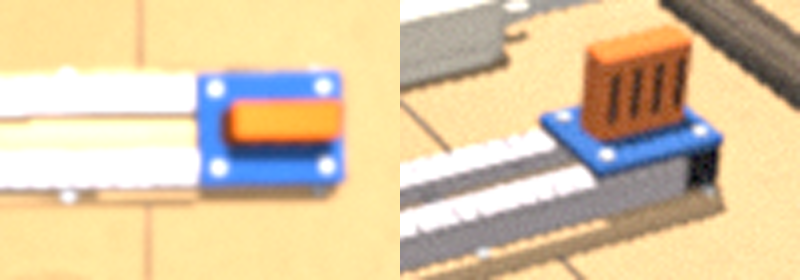

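The blue plate covers the black block, with its edge at u≈385.6 px flush with the block's outer face (about 384 px once corrected for height). The stop stands level on the rail.

```bash
python3 -c "
from plant import robot
print(robot.close_job())"
```

```text
the job is handed in; nothing more can be done
None
```

The stop went in over the hidden bump and now sits home against the black end block, seated on the track floor and released; pushes I read stayed around 12 N or less, the gripper kept clear of the wagon and van, and I handed it in at about 30 s (mid-way I had to back off and regrip after the stop tilted slightly at the bump).

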